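# Step a pane dryer down on its interlocked keys

### The job

The glass-pane dryer is running with its red key locked down. Step it down through its cool-down: reach in slantwise under the clear shield, press the white key until it locks and the red key pops up, and let go of it; then press the blue key until it locks and the white key pops up. Press gently, without ramming the keys against their stops, do not press the yellow key, and leave the shield and the jars around it undisturbed.

Things in the scene. Friction and masses are not known exactly. Their poses are not given: they have to be found in the camera images.
- unit_red: The red key's place (full heat, starts latched down). Fixed; origin on the sloping key face at the centre of the key's black bezel (50 x 72 mm); axes parallel to the console's (z straight up, not along the key). The four units stand at the four places of one row in any order, 62 mm apart.
- cap_red (a point): Centre of the red cap's top surface. It moves with the key and stands 32 mm out of the face when the key is up. Its z axis points out of the face along the key's travel (35 degrees from vertical), x up the slope, y along the row. The flat cap is 60 mm along the slope by 40 mm along the row, 14 mm thick, on a black stem.
- key_red (a joint): Travel of the red key into the face, m; 0 = up. Sprung out; pressing takes up to about 10 N. Deep enough it locks and throws out the key that was down; not so deep, it springs back and may leave none down. Locking depth: hidden, differs from key to key and start to start, 0.014 to 0.021; 0.002 deeper comes the stop: a stiff 1 mm cushion (7 N/mm), then solid.
- unit_white: The white key's place (cool-down). Fixed; origin on the sloping key face at the centre of the key's black bezel (50 x 72 mm); axes parallel to the console's (z straight up, not along the key). The four units stand at the four places of one row in any order, 62 mm apart.
- cap_white (a point): Centre of the white cap's top surface. It moves with the key and stands 32 mm out of the face when the key is up. Its z axis points out of the face along the key's travel (35 degrees from vertical), x up the slope, y along the row. The flat cap is 60 mm along the slope by 40 mm along the row, 14 mm thick, on a black stem.
- key_white (a joint): Travel of the white key into the face, m; 0 = up. Sprung out; pressing takes up to about 10 N. Deep enough it locks and throws out the key that was down; not so deep, it springs back and may leave none down. Locking depth: hidden, differs from key to key and start to start, 0.014 to 0.021; 0.002 deeper comes the stop: a stiff 1 mm cushion (7 N/mm), then solid.
- unit_blue: The blue key's place (standby). Fixed; origin on the sloping key face at the centre of the key's black bezel (50 x 72 mm); axes parallel to the console's (z straight up, not along the key). The four units stand at the four places of one row in any order, 62 mm apart.
- cap_blue (a point): Centre of the blue cap's top surface. It moves with the key and stands 32 mm out of the face when the key is up. Its z axis points out of the face along the key's travel (35 degrees from vertical), x up the slope, y along the row. The flat cap is 60 mm along the slope by 40 mm along the row, 14 mm thick, on a black stem.
- key_blue (a joint): Travel of the blue key into the face, m; 0 = up. Sprung out; pressing takes up to about 10 N. Deep enough it locks and throws out the key that was down; not so deep, it springs back and may leave none down. Locking depth: hidden, differs from key to key and start to start, 0.014 to 0.021; 0.002 deeper comes the stop: a stiff 1 mm cushion (7 N/mm), then solid.
- unit_yellow: The yellow key's place (boost, to be left alone). Fixed; origin on the sloping key face at the centre of the key's black bezel (50 x 72 mm); axes parallel to the console's (z straight up, not along the key). The four units stand at the four places of one row in any order, 62 mm apart.
- cap_yellow (a point): Centre of the yellow cap's top surface. It moves with the key and stands 32 mm out of the face when the key is up. Its z axis points out of the face along the key's travel (35 degrees from vertical), x up the slope, y along the row. The flat cap is 60 mm along the slope by 40 mm along the row, 14 mm thick, on a black stem.
- key_yellow (a joint): Travel of the yellow key into the face, m; 0 = up. Sprung out; pressing takes up to about 10 N. Deep enough it locks and throws out the key that was down; not so deep, it springs back and may leave none down. Locking depth: hidden, differs from key to key and start to start, 0.014 to 0.021; 0.002 deeper comes the stop: a stiff 1 mm cushion (7 N/mm), then solid.
- console: Fixed grey console, 300 mm along y, 96 mm high. Origin on its underside: front at x = -92 mm (towards the robot at yaw 0; it stands turned 40 to 72 degrees, so that the keys face the right-hand side of the robot), back at x = +135 mm. Its key face rises towards +x at 35 degrees from level; the key row's centre on that face is at x = -40, y = 0, z = 61.5 mm. A white-framed painted pane lies on the flat rear top.
- shield_edge (a point): Middle of the lower front edge of the clear, white-rimmed dust shield over the keys; axes as the console's. In the console frame it is at x = -75, z = 226 mm. Shield: 330 mm along y, 205 mm back from here, 10 mm thick, on two 18 mm rear posts (x = +120, y = +/-135 mm). An upright tool cannot reach the keys; one leaning about 35 degrees, square to the face, can.
- paint_jar: Bystander: amber bottle with black cap, 58 mm across, 95 mm high, loose; origin at the centre of its underside.
- green_jar: Bystander: green jar with white cap, 62 mm across, 75 mm high, loose; origin at the centre of its underside.
- orange_pot: Bystander: empty orange pot, 90 mm across the rim, 85 mm high, loose; origin at the centre of its underside.

How it is judged:
By the outcome, as a careful person would: the job done as asked, in the order asked, and still so for the second after the job is handed in, with the robot touching nothing.
It also fails if it takes over 42 s, if anything falls off the work surface, if the arm or the gripper's body presses on something with over 40 N, if the wrist force passes 120 N, or if a joint passes its speed limit or range.

### The arm

A 6-joint arm with a two-finger parallel gripper is mounted at the origin on the work surface. World frame = base frame: x ahead of the robot, y to its left, z up, the work surface at z = 0. Lengths are in m, angles in degrees, forces in N, time in s.
With the tool pointing down it reaches from about 0.4 to 0.825 m from the base axis. Payload 7 kg.
Tool frame: the origin (TCP) lies on the mounting face of the last link; the fingertips stand 178 mm ahead of it and the grasp point (between the pads) lies 159 mm ahead of it; z points along the fingers, y is the direction in which the jaws open and shut (so a half turn about z gives the same grasp; the last joint's range is limited). The gripper opens to 88 mm and grips with 3 to 60 N. Pads are 19 mm wide; open, the fingers measure 130 mm over their backs; the gripper's body (78 mm by 193 mm) begins 47 mm behind the grasp point.
Start: joints at [-53.107, 20.546, 0.682, 0, -70.136, -16.507], TCP at [0.235, -0.633, 0.405] pointing down, gripper open.
Joint ranges: [-176.03, 176.03], [-82.01, 121.73], [-58.28, 71.71], [-173.87, 95.51], [-174.79, -0.11], [-173.66, 173.66]. Speed limits (degrees/s): [136.94, 136.94, 172.46, 180, 180, 180].

### API

Orientations are given as [roll, pitch, yaw] about the fixed x, y, z axes, in that order (R = Rz(yaw) Ry(pitch) Rx(roll)).
In Python, from plant import r gives the robot as it stands. The module is installed in compiled form; this text tells all that it offers.
- The arm moves only by the tool carry_out, never from a script. Its argument "plan" is a list of rows, each a list of 3 entries, a list of its own where there are three numbers: the shift along the tool's x, y, z in m, then the turn, a rotation vector about the tool's x, y, z in degrees, then the closure in counts, from 0 (fully open) to 255 (shut). In form: [[[x, y, z], [ax, ay, az], hand], ...]. A call has 1 to 12 rows; each row shifts and turns the commanded pose from where the row before left it, along the tool's axes as they then stand; what a row does not reach is not made up. A row lasts 1/12 s, in which the tool goes at most 41.7 mm and 7.16 degrees, less where a joint would pass 70% of its speed; a pose out of reach is approached as far as the arm can. A call is refused whole if a number of a shift passes 0.0417 or a number of a turn 7.16, either way. A call with a gripper value outside its range is refused whole. The fingers move at their own pace and stop on an object; "grip_force" is the grip in N (left out, the last holds). Time passes only in rows, so rows that do not move let the fingers close. It gives the time, the measured TCP pose, the force and the opening at its end, in the units of the state.
- r.get_state(): the state, without advancing time (a new reading comes with each control period).
- r.capture(name): name is "side" or "top"; returns the picture (480x640x3 uint8, red, green, blue); there is no depth.
- r.get_calibration(name): a dict with "K" (3x3 intrinsics, pixels), "rvec" (rotation vector, rad) and "tvec" (3), from world to camera coordinates, as OpenCV has them. Camera axes: x right, y down, z forward; pixel columns grow to the right and rows downward; lengths in m; the calibration is good to about 2 mm. A picture is of the moment at which its call begins. get_calibration takes no time and is no camera call.
- r.close_job(): hands the job in, once; it reports no verdict.
The state is a dict: "time_s": time; "joints": joint angles; "qd": joint speeds; "joint_torque": joint torques, N m; "tcp_pos": TCP position; "eef_rot": TCP orientation; "contact_force": force on the tool from outside, world axes, zero at the start; "moment": the same for the moment, N m; "gripper_width": finger opening in m.
Only numpy, scipy, OpenCV 4.12 (cv2) and the standard library are available. Lean on these libraries where they do the work, as an engineer would, in place of code of your own. Each camera call takes 0.05 s, during which the arm holds its last target. There are 200 camera calls.

## Working session

There is one attempt and no reset: what is moved stays moved. The work goes in short steps, Python scripts to look and compute and a tool call to move; the robot and the scene stay as the last step left them, time stands still between calls to the robot, and variables do not carry over. Pictures are saved under pics/ and viewed, about 8 in all and at most 12, crops included, and the job is handed in when it is done.

Besides the shell and the picture viewer there is one more tool, called after "Emit:" as name([rows], argument=value, ...), one row to a line, values as JSON. carry_out: Moves the arm, as the interface text tells. Its arguments: {"type":"object","properties":{"plan":{"type":"array","items":{"type":"array"}},"grip_force":{"type":"number"}},"required":["plan"]}

```bash
mkdir -p pics; python3 - <<'E'
from plant import r
import cv2
for n in("side","top"):
    cv2.imwrite(f"pics/{n}0.png",r.capture(n)[:,:,::-1])
    c=r.get_calibration(n);print(n,c)
print(r.get_state())
E
```

```text
side {'K': array([[464.50198794,   0.        , 320.58911806],
       [  0.        , 464.50198794, 234.3984309 ],
       [  0.        ,   0.        ,   1.        ]]), 'rvec': array([ 2.08847968, -0.14079928,  0.07359049]), 'tvec': array([-0.53977032,  0.23408658,  0.58672115])}
top {'K': array([[595.92145206,   0.        , 319.24723772],
       [  0.        , 595.92145206, 239.52145715],
       [  0.        ,   0.        ,   1.        ]]), 'rvec': array([ 2.19363014, -2.15745905,  0.05081714]), 'tvec': array([0.13777042, 0.54837906, 0.94968291])}
{'time_s': 0.1, 'joints': array([-5.31057365e+01,  2.05877220e+01,  6.42545657e-01, -1.59374819e-02,
       -7.01375627e+01, -1.65046659e+01]), 'qd': array([ 0.00762929, -0.06855842,  0.11815287, -0.04448113, -0.09169967,
       -0.010473  ]), 'joint_torque': array([-2.23551098e-03, -5.84163308e+01,  2.93752635e+01,  7.01554298e+00,
        1.01308632e-02, -3.34057074e-05]), 'tcp_pos': array([ 0.23509089, -0.63257537,  0.40384421]), 'eef_rot': array([ 1.79916413e+02, -9.14154183e-03, -1.59615822e+02]), 'contact_force': array([ 0.65486979, -0.45684336,  0.07148194]), 'moment': array([-0.01589817,  0.00836614, -0.01320971]), 'gripper_width': 0.08776725266283371}
```

View pics/side0.png

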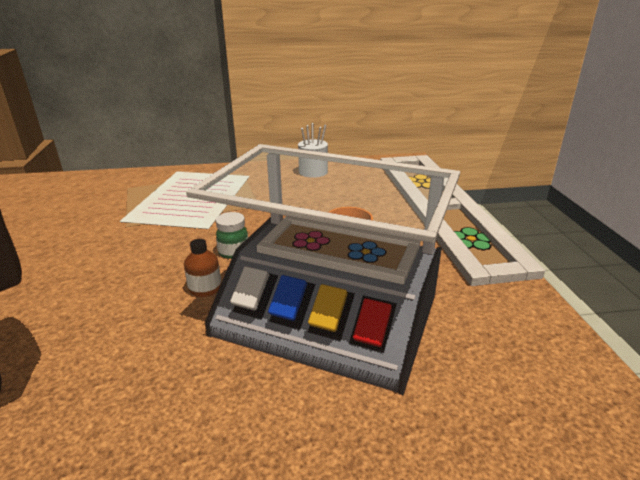

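View pics/top0.png

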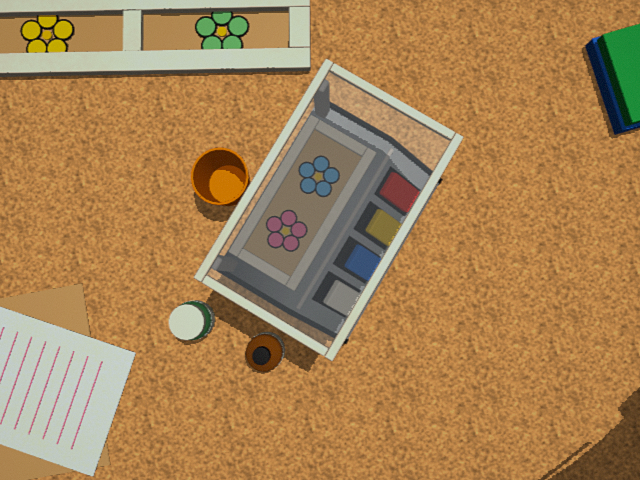

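The side view shows the key order from left to right as white (251,288), blue (290,298), yellow (329,308), red (373,323). The shield's front edge runs from (192,190) to (435,237). In the top view its corners are (460,137), (332,357), (199,278) and (329,62). The jars stand beyond the white end, at (190,321) and (264,353), and the pot at (220,178). Next I'll fit the console pose.

```bash
cat > h.py <<'E'
import numpy as np, cv2
from plant import r
from scipy.optimize import least_squares
from scipy.spatial.transform import Rotation as R
C={n:r.get_calibration(n) for n in("side","top")}
def proj(n,P):
    c=C[n];return cv2.projectPoints(np.array(P,float).reshape(-1,1,3),c["rvec"],c["tvec"],c["K"],None)[0][:,0]
s,co=np.sin(np.radians(35)),np.cos(np.radians(35))
def cap(y,h=.032,u=0,v=0): # u up slope, v along row
    return [-.04-s*h+co*u, y+v, .0615+co*h+s*u]
def toW(p,P): return R.from_euler('z',p[2]).apply(np.atleast_2d(P))+[p[0],p[1],0]
E
python3 - <<'E'
from h import *
S=cv2.imread("pics/side0.png");T=cv2.imread("pics/top0.png")
obs={"top":[((460,137),(-.075,-.165,.236)),((332,357),(-.075,.165,.236)),((199,278),(.13,.165,.236)),((329,62),(.13,-.165,.236))],
"side":[((251,288),cap(.093)),((290,298),cap(.031)),((329,308),cap(-.031)),((192,190),(-.075,.165,.231)),((212,333),(-.092,.15,0)),((403,380),(-.092,-.15,0))]}
f=lambda p:np.concatenate([(proj(n,toW(p,[o[1] for o in obs[n]]))-[o[0] for o in obs[n]]).ravel() for n in obs])
q=least_squares(f,[.6,-.25,1.05],loss="soft_l1");print(q.x,np.degrees(q.x[2]));print(f(q.x).reshape(-1,2).round(1))
np.save("p.npy",q.x)
for n,I in(("side",S),("top",T)):
    I=cv2.resize(I,None,fx=3,fy=3,interpolation=cv2.INTER_CUBIC)
    for y,h in((.093,.032),(.031,.032),(-.031,.032),(-.093,.014)):
        Q=proj(n,toW(q.x,[cap(y,h,u,v) for u,v in((-.03,-.02),(.03,-.02),(.03,.02),(-.03,.02))]))
        cv2.polylines(I,[(Q*3+1).astype(int)],True,(0,255,0),1)
    Q=proj(n,toW(q.x,[(a,b,.236) for a,b in((-.075,-.165),(.13,-.165),(.13,.165),(-.075,.165))]));cv2.polylines(I,[(Q*3+1).astype(int)],True,(255,0,255),1)
    x0,y0=((190,210),(250,110))[n=="top"]
    I=I[y0*3:y0*3+540,x0*3:x0*3+700]
    cv2.imwrite(f"pics/fit_{n}.png",I)
for y,n in((.093,"white"),(.031,"blue")): print(n,toW(q.x,cap(y)))
E
```

```text
[0.56432969 0.10517348 1.04591287] 59.92639343094675
[[ 5.8 -3.5]
 [ 0.4  0.5]
 [-5.4 -5.4]
 [-1.1 -8.4]
 [-0.6 -1.6]
 [-1.5 -1.8]
 [ 0.1 -1.4]
 [-3.7  4.1]
 [-0.3  3.3]
 [-0.1 15.1]]
white [[0.45460701 0.101278   0.08771287]]
blue [[0.50826072 0.07020905 0.08771287]]
```

View pics/fit_side.png

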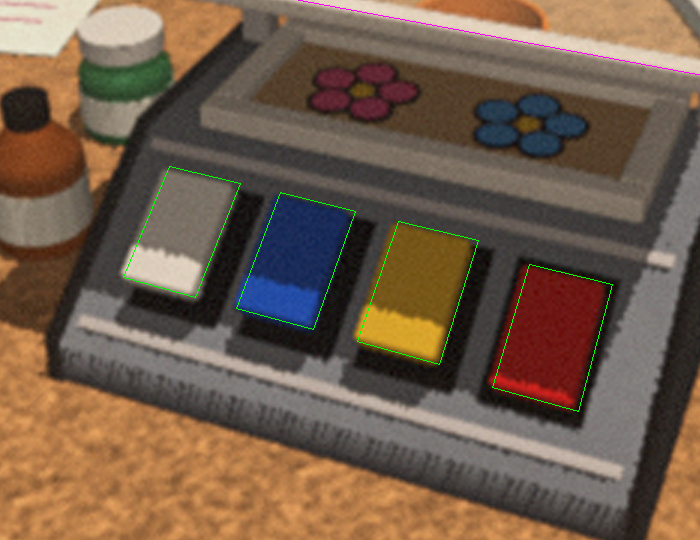

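View pics/fit_top.png

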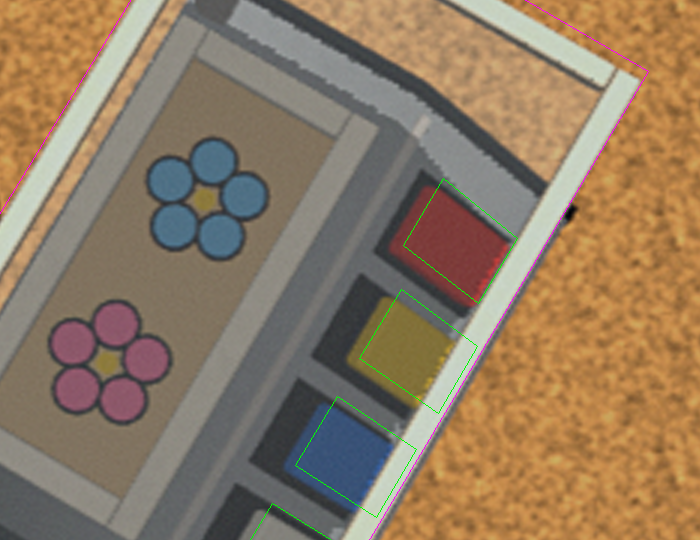

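```bash
cat > fit.py <<'E'
from h import *
k=lambda x0,y0,L:[(x0+a/3,y0+b/3) for a,b in L]
sq=((.03,.02),(.03,-.02),(-.03,-.02),(-.03,.02)) # TL TR BR BL in side
O={"side":[],"top":[]}
for y,L in((.093,((170,169),(240,184),(197,297),(123,275))),(.031,((280,195),(355,213),(315,328),(240,308))),(-.031,((400,224),(478,242),(438,362),(358,340)))):
    O["side"]+=list(zip(k(190,210,L),[cap(y,.032,*q) for q in sq]))
# top: cap upslope corners (TL=+y side, TR=-y side)
for y,L in((.031,((285,467),(325,402))),(-.031,((346,362),(385,297)))):
    O["top"]+=list(zip(k(250,110,L),[cap(y,.032,*q) for q in sq[:2]]))
O["top"]+=[((460,137),(-.075,-.165,.236)),((332,357),(-.075,.165,.236)),((199,278),(.13,.165,.236)),((329,62),(.13,-.165,.236))]
O["side"]+=[((192,190),(-.075,.165,.231)),((262,148),(.13,.165,.236)),((459,172),(.13,-.165,.236)),((212,333),(-.092,.15,0)),((403,380),(-.092,-.15,0))]
def f(p,ns):
    return np.concatenate([(proj(n,toW(p,[o[1] for o in O[n]])+[0,0,p[3]])-[o[0] for o in O[n]]).ravel() for n in ns])
for ns in(("side",),("top",),("side","top")):
    q=least_squares(f,[.55,.1,1.05,0],loss="soft_l1",args=(ns,));print(ns,q.x.round(4),np.degrees(q.x[2]).round(2));print(f(q.x,ns).reshape(-1,2).round(1).tolist())
for n in C: print(n,-R.from_rotvec(C[n]["rvec"]).inv().apply(C[n]["tvec"]))
E
python3 fit.py
```

```text
('side',) [ 0.5652  0.1162  1.059  -0.0081] 60.68
[[0.3, -0.2], [0.3, 0.2], [0.5, -0.0], [1.4, 1.0], [0.2, -0.4], [-0.1, -0.7], [0.0, -0.1], [-0.3, -0.1], [-1.0, -1.1], [-0.8, -1.1], [0.4, -0.6], [0.1, -0.3], [-1.6, 6.9], [-0.4, -1.7], [0.6, 0.8], [1.4, 3.4], [-1.0, 12.0]]
('top',) [ 0.5625  0.1081  1.0595 -0.0239] 60.7
[[1.3, 0.8], [1.2, -0.3], [1.4, 0.6], [1.5, -0.3], [-1.6, 0.8], [0.0, -0.3], [-2.7, -1.8], [-5.4, 0.0]]
('side', 'top') [ 0.5642  0.1104  1.0574 -0.0043] 60.58
[[-0.6, -0.2], [-0.4, 0.2], [-0.4, 0.4], [0.2, 1.4], [-0.4, -0.3], [-0.4, -0.5], [-0.5, 0.5], [-1.1, 0.3], [-1.3, -0.9], [-0.7, -0.7], [0.2, 0.2], [-0.4, 0.3], [-3.2, 6.0], [-1.0, -2.8], [2.0, -0.0], [0.1, 4.0], [-0.5, 13.6], [0.0, -0.7], [0.2, -2.2], [0.6, -1.5], [1.1, -2.9], [-0.0, -3.9], [-2.1, 0.3], [-8.1, -3.5], [-7.0, -6.8]]
side [ 0.48653785 -0.45975484  0.49223638]
top [0.47943606 0.12481594 0.98800807]
```

```bash
cat >> h.py <<'E'
p=np.array([.5645,.111,np.radians(60.6)])
zt=R.from_euler('z',p[2]).apply([s,0,-co]);yt=R.from_euler('z',p[2]).apply([0,1,0])
RT=R.from_matrix(np.c_[np.cross(yt,zt),yt,zt])
def target(y,gap,u=-.006,v=0): return toW(p,cap(y,.032+.178+gap,u,v))[0]  # tip gap above up-cap
def pose():
    st=r.get_state();return st,np.array(st["tcp_pos"]),R.from_euler('xyz',st["eef_rot"],degrees=True)
def need(T):
    st,x,q=pose()
    print("t",st["time_s"],"tcp",x.round(4),"J",np.round(st["joints"],1),"F",st["contact_force"].round(2),"F.z",round(float(st["contact_force"]@zt),2))
    print("target",T.round(4),"world shift",(T-x).round(4),"tool shift",q.inv().apply(T-x).round(4),"in target axes",RT.inv().apply(T-x).round(4),"turn",(q.inv()*RT).as_rotvec(degrees=True).round(2))
E
python3 - <<'E'
from h import *
need(target(.093,.06))
st,x,q=pose();rv=(q.inv()*RT).as_rotvec();T=target(.093,.06)
# path as 18 rows; world-straight; rotation in the first 10
for n in(16,18):
    rows=[];w=(T-x)/n
    for i in range(n):
        qi=q*R.from_rotvec(rv*min(i,10)/10);rows.append(qi.inv().apply(w).round(3).tolist())
    print(n,rows,(np.degrees(rv)/10).round(2))
E
```

```text
t 0.1 tcp [ 0.2351 -0.6326  0.4038] J [-53.1  20.6   0.6  -0.  -70.1 -16.5] F [ 0.65 -0.46  0.07] F.z -0.1
target [ 0.3854 -0.0174  0.2792] world shift [ 0.1503  0.6152 -0.1246] tool shift [-0.3552  0.5241  0.1253] in target axes [-0.428   0.171   0.4518] turn [-12.2  -33.51 -38.96]
16 [[-0.022, 0.033, 0.008], [-0.024, 0.031, 0.01], [-0.025, 0.029, 0.012], [-0.026, 0.027, 0.014], [-0.027, 0.025, 0.016], [-0.028, 0.023, 0.018], [-0.028, 0.02, 0.02], [-0.028, 0.018, 0.022], [-0.028, 0.016, 0.024], [-0.028, 0.013, 0.026], [-0.027, 0.011, 0.028], [-0.027, 0.011, 0.028], [-0.027, 0.011, 0.028], [-0.027, 0.011, 0.028], [-0.027, 0.011, 0.028], [-0.027, 0.011, 0.028]] [-1.22 -3.35 -3.9 ]
18 [[-0.02, 0.029, 0.007], [-0.021, 0.028, 0.009], [-0.022, 0.026, 0.011], [-0.023, 0.024, 0.012], [-0.024, 0.022, 0.014], [-0.025, 0.02, 0.016], [-0.025, 0.018, 0.018], [-0.025, 0.016, 0.02], [-0.025, 0.014, 0.022], [-0.024, 0.012, 0.023], [-0.024, 0.01, 0.025], [-0.024, 0.01, 0.025], [-0.024, 0.01, 0.025], [-0.024, 0.01, 0.025], [-0.024, 0.01, 0.025], [-0.024, 0.01, 0.025], [-0.024, 0.01, 0.025], [-0.024, 0.01, 0.025]] [-1.22 -3.35 -3.9 ]
```

Emit:
carry_out([
  [[-0.02, 0.029, 0.007], [-1.22, -3.35, -3.9], 255],
  [[-0.021, 0.028, 0.009], [-1.22, -3.35, -3.9], 255],
  [[-0.022, 0.026, 0.011], [-1.22, -3.35, -3.9], 255],
  [[-0.023, 0.024, 0.012], [-1.22, -3.35, -3.9], 255],
  [[-0.024, 0.022, 0.014], [-1.22, -3.35, -3.9], 255],
  [[-0.025, 0.02, 0.016], [-1.22, -3.35, -3.9], 255],
  [[-0.025, 0.018, 0.018], [-1.22, -3.35, -3.9], 255],
  [[-0.025, 0.016, 0.02], [-1.22, -3.35, -3.9], 255],
  [[-0.025, 0.014, 0.022], [-1.22, -3.35, -3.9], 255],
  [[-0.024, 0.012, 0.023], [-1.22, -3.35, -3.9], 255],
  [[0, 0, 0], [0, 0, 0], 255],
  [[0, 0, 0], [0, 0, 0], 255],
])

```text
time_s: 1.1
tcp_pos: [0.3168, -0.2908, 0.335]
eef_rot: [-180.0, 35.0, -119.3]
contact_force: [0.7, -0.1, -0.9]
gripper_width: 0.0131
```

```bash
python3 -c "
from h import *
need(target(.093,.06))"
```

```text
t 1.1 tcp [ 0.3168 -0.2908  0.335 ] J [-37.    6.7 -18.1 -36.2 -74.1  20.8] F [ 0.71 -0.09 -0.93] F.z 0.91
target [ 0.3854 -0.0174  0.2792] world shift [ 0.0686  0.2734 -0.0557] tool shift [-0.191   0.0739  0.2015] in target axes [-0.1908  0.0744  0.2016] turn [ 0.05 -0.03  0.12]
```

Emit:
carry_out([
  [[-0.0239, 0.0093, 0.0252], [0, 0, 0], 255],
  [[-0.0239, 0.0093, 0.0252], [0, 0, 0], 255],
  [[-0.0239, 0.0093, 0.0252], [0, 0, 0], 255],
  [[-0.0239, 0.0093, 0.0252], [0, 0, 0], 255],
  [[-0.0239, 0.0093, 0.0252], [0, 0, 0], 255],
  [[-0.0239, 0.0093, 0.0252], [0, 0, 0], 255],
  [[-0.0239, 0.0093, 0.0252], [0, 0, 0], 255],
  [[-0.0239, 0.0093, 0.0252], [0, 0, 0], 255],
  [[0, 0, 0], [0, 0, 0], 255],
  [[0, 0, 0], [0, 0, 0], 255],
])

```text
time_s: 1.93
tcp_pos: [0.3859, -0.0166, 0.2794]
eef_rot: [-179.9, 34.9, -119.0]
contact_force: [-0.6, -0.2, 0.1]
gripper_width: 0.0008
```

```bash
cat > look.py <<'E'
from h import *
import sys
I=r.capture("side")[:,:,::-1];J=r.capture("top")[:,:,::-1]
b=np.hstack([cv2.resize(I[150:350,190:420],None,fx=2,fy=2),cv2.resize(J[130:330,290:460],None,fx=2,fy=2)])
cv2.imwrite(f"pics/{sys.argv[1]}.png",b)
E
python3 look.py near; python3 -c "
from h import *
need(target(.093,.0))"
```

```text
t 2.0333 tcp [ 0.3858 -0.0185  0.2795] J [  4.2  -0.3 -32.6 -42.3 -45.1  -6.2] F [ 0.2  -0.77  0.08] F.z -0.39
target [0.4023 0.0126 0.2301] world shift [ 0.0165  0.0311 -0.0495] tool shift [-0.0006  0.001   0.0607] in target axes [-0.0005  0.0009  0.0607] turn [-0.04 -0.09  0.12]
```

View pics/near.png

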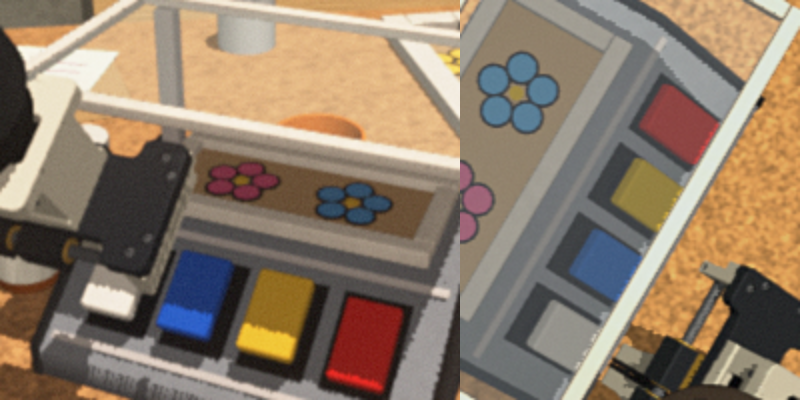

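The white key lies straight ahead of the closed fingers (key at about (110,300) in the left half), and the hand is clear of the shield edge. I'll approach now.

Emit:
carry_out([
  [[0, 0.001, 0.014], [0, 0, 0], 255],
  [[0, 0, 0.014], [0, 0, 0], 255],
  [[0, 0, 0.012], [0, 0, 0], 255],
  [[0, 0, 0.006], [0, 0, 0], 255],
  [[0, 0, 0.003], [0, 0, 0], 255],
  [[0, 0, 0], [0, 0, 0], 255],
  [[0, 0, 0], [0, 0, 0], 255],
])

```text
time_s: 2.62
tcp_pos: [0.3986, 0.0063, 0.2393]
eef_rot: [-179.9, 34.9, -119.3]
contact_force: [1.2, 0.6, 0.2]
gripper_width: 0.0005
```

```bash
cat > mon.py <<'E'
from h import *
import sys
need(target(float(sys.argv[1]),0))
I=r.capture("side").astype(int);h=cv2.cvtColor(I.astype(np.uint8),cv2.COLOR_RGB2HSV)
m={"red":((h[...,0]<8)|(h[...,0]>172))&(h[...,1]>170)&(h[...,2]>60),"yellow":(abs(h[...,0]-23)<7)&(h[...,1]>190)&(h[...,2]>70),"blue":(abs(h[...,0]-110)<12)&(h[...,1]>150)&(h[...,2]>60)}
R0={"red":(345,290,405,355),"yellow":(305,280,352,335),"blue":(265,268,312,325)}
for k,(a,b,c,d) in R0.items():
    ys,xs=np.nonzero(m[k][b:d,a:c]);print(k,len(xs),(xs.mean()+a).round(1) if len(xs) else 0,(ys.mean()+b).round(1) if len(ys) else 0,end="; ")
print()
E
python3 mon.py .093
```

```text
t 2.6167 tcp [0.3986 0.0063 0.2393] J [  6.6   4.7 -33.3 -46.5 -39.6  -2.4] F [1.16 0.57 0.23] F.z 0.42
target [0.4023 0.0126 0.2301] world shift [ 0.0037  0.0063 -0.0093] tool shift [-0.0007 -0.0001  0.0118] in target axes [-0.0007 -0.0001  0.0118] turn [-0.05 -0.07  0.05]
red 1311 372.0 322.1; yellow 226 322.6 320.0; blue 715 291.2 299.7;
```

Emit:
carry_out([
  [[0, 0, 0.004], [0, 0, 0], 255],
  [[0, 0, 0.004], [0, 0, 0], 255],
  [[0, 0, 0.002], [0, 0, 0], 255],
  [[0, 0, 0], [0, 0, 0], 255],
  [[0, 0, 0], [0, 0, 0], 255],
])

```text
time_s: 3.08
tcp_pos: [0.4013, 0.0118, 0.2309]
eef_rot: [-179.9, 34.9, -119.3]
contact_force: [-0.7, -0.5, -0.3]
gripper_width: 0.0005
```

Emit:
carry_out([
  [[0, 0, 0.002], [0, 0, 0], 255],
  [[0, 0, 0.002], [0, 0, 0], 255],
  [[0, 0, 0], [0, 0, 0], 255],
])

```text
time_s: 3.33
tcp_pos: [0.4024, 0.0139, 0.2275]
eef_rot: [-179.9, 34.9, -119.3]
contact_force: [0.4, 0.2, 0.8]
gripper_width: 0.0005
```

Emit:
carry_out([
  [[0, 0, 0.002], [0, 0, 0], 255],
  [[0, 0, 0.002], [0, 0, 0], 255],
  [[0, 0, 0], [0, 0, 0], 255],
])

```text
time_s: 3.58
tcp_pos: [0.4036, 0.0159, 0.2242]
eef_rot: [-179.9, 34.9, -119.3]
contact_force: [0.0, -0.5, 0.2]
gripper_width: 0.0004
```

```bash
python3 mon.py .093
```

```text
t 3.5833 tcp [0.4036 0.0159 0.2242] J [  7.3   6.8 -33.2 -48.4 -37.8  -0.6] F [ 0.01 -0.53  0.19] F.z -0.42
target [0.4023 0.0126 0.2301] world shift [-0.0013 -0.0033  0.0059] tool shift [-0.0005 -0.0005 -0.0069] in target axes [-0.0005 -0.0005 -0.0069] turn [-0.03 -0.06  0.05]
red 1326 370.9 319.5; yellow 231 322.8 320.0; blue 483 293.3 300.6;
```

```bash
python3 look.py c1
```

```text
(no output)
```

View pics/c1.png

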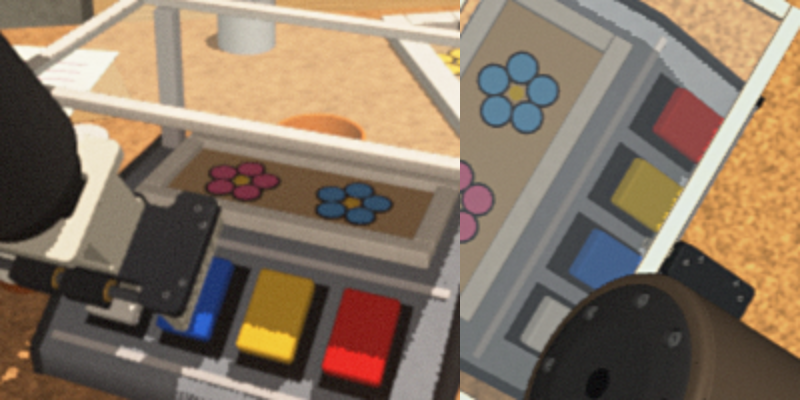

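Red (now at (360,335)) is already up, and white seems to have sunk slightly, but I read no clear force. I'll measure white's depth from the top image by comparing pictures.

```bash
python3 - <<'E'
from h import *
a=cv2.imread("pics/near.png");b=cv2.imread("pics/c1.png")
c0=a[270:400,490:640];c1=b[270:400,490:640]
s0=cv2.imread("pics/top0.png")[265:330,305:380]
cv2.imwrite("pics/wcmp.png",np.hstack([cv2.resize(cv2.resize(x,(150,130)),None,fx=1.7,fy=1.7*1) if 0 else cv2.resize(x,(255,221),interpolation=cv2.INTER_CUBIC) for x in(c0,c1)]))
# predicted left & top corner of white cap (crop coords) versus depth
for d in(0,4,8,12,16,20):
    Q=proj("top",toW(p,[cap(.093,.032-d/1e3,*q) for q in((.03,.02),(.03,-.02))]));print(d,(((Q-[290,130])*2-[30,270])*1.7).round(0).tolist())
print(r.get_state()["joint_torque"].round(2),r.get_state()["moment"].round(2))
E
```

```text
0 [[63.0, 122.0], [110.0, 43.0]]
4 [[59.0, 119.0], [105.0, 40.0]]
8 [[54.0, 116.0], [100.0, 37.0]]
12 [[50.0, 114.0], [96.0, 35.0]]
16 [[45.0, 111.0], [91.0, 32.0]]
20 [[41.0, 108.0], [87.0, 30.0]]
[ 1.000e-02 -3.096e+01  2.143e+01  2.610e+00  1.100e-01  3.000e-02] [-1.6   1.05 -0.03]
```

View pics/wcmp.png

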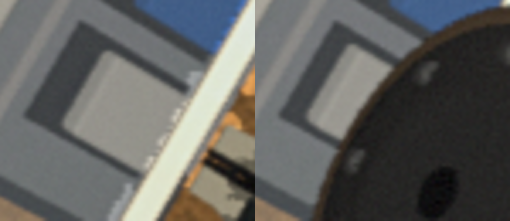

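Emit:
carry_out([
  [[0, 0, 0.001], [0, 0, 0], 255],
  [[0, 0, 0], [0, 0, 0], 255],
  [[0, 0, 0], [0, 0, 0], 255],
])

```text
time_s: 3.98
tcp_pos: [0.4037, 0.0162, 0.2236]
eef_rot: [-179.9, 34.9, -119.3]
contact_force: [0.4, -0.6, 0.0]
gripper_width: 0.0004
```

Emit:
carry_out([
  [[0, 0, 0.001], [0, 0, 0], 255],
  [[0, 0, 0], [0, 0, 0], 255],
  [[0, 0, 0], [0, 0, 0], 255],
])

```text
time_s: 4.23
tcp_pos: [0.404, 0.0168, 0.2228]
eef_rot: [-179.9, 34.9, -119.3]
contact_force: [-0.9, -0.9, 0.9]
gripper_width: 0.0002
```

```bash
python3 mon.py .093; python3 look.py c2; python3 - <<'E'
from h import *
g=lambda n:cv2.imread(f"pics/{n}.png")[270:400,460:800]
a,b,c=[g(n) for n in("near","c1","c2")]
h=lambda n:cv2.imread(f"pics/{n}.png")[220:400,30:260]
cv2.imwrite("pics/w2.png",np.vstack([np.hstack([cv2.resize(x[:,30:160],(260,260),interpolation=2) for x in(a,b,c)]),np.hstack([cv2.resize(h(n),(260,203),interpolation=2) for n in("near","c1","c2")])]))
E
```

```text
t 4.2333 tcp [0.404  0.0168 0.2228] J [  7.4   7.  -33.2 -48.6 -37.7  -0.4] F [-0.95 -0.87  0.91] F.z -1.45
target [0.4023 0.0126 0.2301] world shift [-0.0017 -0.0042  0.0073] tool shift [-0.0005 -0.0005 -0.0085] in target axes [-0.0005 -0.0005 -0.0085] turn [-0.03 -0.06  0.07]
red 1341 370.6 318.6; yellow 229 322.6 320.1; blue 464 293.6 300.6;
```

View pics/w2.png

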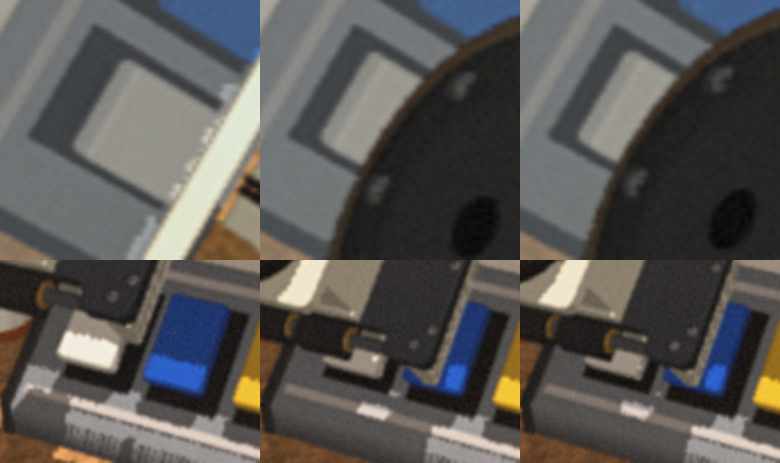

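White looks about as far down as red was at the start, although I read hardly any force. I'll back off to see whether it is locked.

Emit:
carry_out([
  [[0, 0, -0.01], [0, 0, 0], 255],
  [[0, 0, -0.02], [0, 0, 0], 255],
  [[0, 0, -0.03], [0, 0, 0], 255],
  [[0, 0, -0.015], [0, 0, 0], 255],
  [[0, 0, 0], [0, 0, 0], 255],
  [[0, 0, 0], [0, 0, 0], 255],
])

```text
time_s: 4.88
tcp_pos: [0.3828, -0.021, 0.2855]
eef_rot: [-179.7, 35.0, -119.3]
contact_force: [-0.1, 0.3, 0.0]
gripper_width: 0.0007
```

```bash
python3 mon.py .093; python3 look.py c3; python3 - <<'E'
from h import *
h=lambda n:cv2.imread(f"pics/{n}.png")
cv2.imwrite("pics/w3.png",np.vstack([np.hstack([cv2.resize(h(n)[x],(380,280),interpolation=2) for n in("near","c3")]) for x in (np.s_[220:400,30:260],np.s_[250:400,480:683])]))
E
```

```text
t 4.8833 tcp [ 0.3828 -0.021   0.2855] J [  3.9  -1.1 -32.6 -41.9 -45.7  -6.7] F [-0.1   0.34  0.  ] F.z 0.14
target [0.4023 0.0126 0.2301] world shift [ 0.0195  0.0336 -0.0554] tool shift [-0.     -0.0003  0.0677] in target axes [-0.0001 -0.0005  0.0677] turn [-0.18  0.03  0.11]
red 1343 370.6 318.7; yellow 219 322.9 320.1; blue 1096 287.4 297.5;
```

View pics/w3.png

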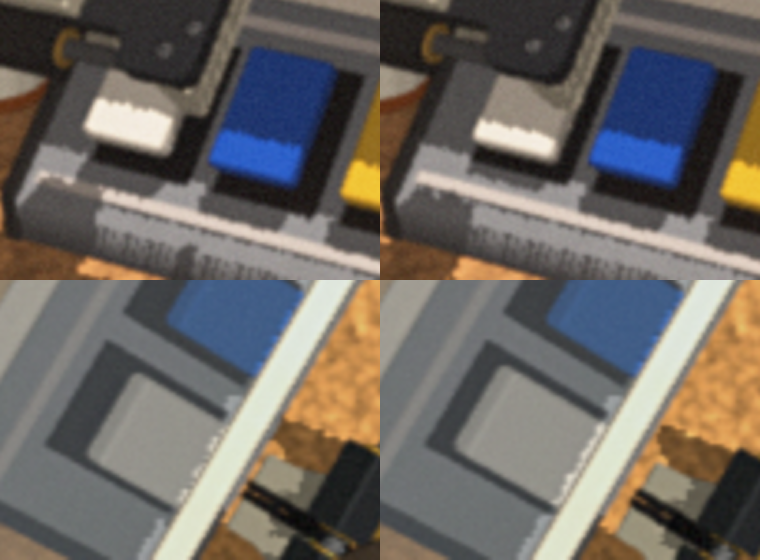

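White stays down with the hand away (its cap shifted at (80,440) against the earlier picture, lit strip halved), and red is up. Now I'll move over to blue.

Emit:
carry_out([
  [[0, -0.015, 0], [0, 0, 0], 255],
  [[0, -0.02, 0], [0, 0, 0], 255],
  [[0, -0.017, 0], [0, 0, 0], 255],
  [[0, -0.01, 0], [0, 0, 0], 255],
  [[0, 0, 0.015], [0, 0, 0], 255],
  [[0, 0, 0.02], [0, 0, 0], 255],
  [[0, 0, 0.012], [0, 0, 0], 255],
  [[0, 0, 0.004], [0, 0, 0], 255],
  [[0, 0, 0], [0, 0, 0], 255],
  [[0, 0, 0], [0, 0, 0], 255],
])

```text
time_s: 5.87
tcp_pos: [0.4513, -0.0256, 0.2426]
eef_rot: [-179.9, 34.9, -119.3]
contact_force: [0.5, 0.2, -1.2]
gripper_width: 0.0004
```

```bash
cat > m2.py <<'E'
from h import *
import sys
F=[];T=[]
for i in range(3):
    J=r.capture("top");st=r.get_state();F.append(st["contact_force"]@zt);T.append(st["joint_torque"])
S=r.capture("side")
st,x,q=pose();e=RT.inv().apply(x-target(.031,0))
print("t",round(st["time_s"],2),"depth past nominal mm",(e*1e3).round(1),"Fz",np.round(F,1),"tau",np.mean(T,0).round(2))
cv2.imwrite(f"pics/{sys.argv[1]}t.png",J[:,:,::-1]);cv2.imwrite(f"pics/{sys.argv[1]}s.png",S[:,:,::-1])
g=lambda I:cv2.cvtColor(I,cv2.COLOR_RGB2GRAY).astype(float)
# white cap upslope edge: brightness profile over row-direction-averaged line in top view
w=[]
for u in np.arange(.018,.062,.002):
    Q=proj("top",toW(p,[cap(.093,.016,u,v) for v in np.linspace(-.01,.018,9)])).astype(np.float32)
    w.append(cv2.remap(g(J).astype(np.float32),Q[:,0],Q[:,1],1).mean())
print("white profile",np.round(w).astype(int))
E
python3 m2.py b0
```

```text
t 6.07 depth past nominal mm [  0.1   0.4 -16.2] Fz [-0.  -0.5  0. ] tau [ 1.300e-01 -3.592e+01  2.281e+01  2.860e+00  2.000e-02  2.000e-02]
white profile [165 162 150 147 143 105  74  71  72  72  73 100 125 127 125 127 140 146
 145 135 127 125]
```

Emit:
carry_out([
  [[0, 0, 0.003], [0, 0, 0], 255],
  [[0, 0, 0.003], [0, 0, 0], 255],
  [[0, 0, 0], [0, 0, 0], 255],
  [[0, 0, 0], [0, 0, 0], 255],
])

```text
time_s: 6.4
tcp_pos: [0.453, -0.0226, 0.2375]
eef_rot: [-179.9, 34.9, -119.3]
contact_force: [0.4, 0.4, 0.5]
gripper_width: 0.0003
```

```bash
python3 m2.py b1
```

```text
t 6.6 depth past nominal mm [ 0.4  0.5 -9.5] Fz [0.8 0.6 0.5] tau [ 2.000e-02 -3.717e+01  2.263e+01  2.820e+00  1.000e-02  2.000e-02]
white profile [164 161 150 147 143 105  73  71  73  72  72 100 126 127 125 127 139 146
 145 135 127 125]
```

Emit:
carry_out([
  [[0, 0, 0.002], [0, 0, 0], 255],
  [[0, 0, 0.002], [0, 0, 0], 255],
  [[0, 0, 0], [0, 0, 0], 255],
  [[0, 0, 0], [0, 0, 0], 255],
])

```text
time_s: 6.93
tcp_pos: [0.4541, -0.0206, 0.2342]
eef_rot: [-179.9, 34.9, -119.3]
contact_force: [0.4, -0.5, 0.7]
gripper_width: 0.0006
```

```bash
python3 m2.py b2
```

```text
t 7.13 depth past nominal mm [ 0.4  0.5 -5.5] Fz [ 0.6 -0.1  0.4] tau [ 2.000e-02 -3.750e+01  2.247e+01  2.790e+00  0.000e+00  2.000e-02]
white profile [165 162 150 146 143 105  74  71  72  71  72  99 125 126 125 127 139 145
 145 135 126 125]
```

Emit:
carry_out([
  [[0, 0, 0.002], [0, 0, 0], 255],
  [[0, 0, 0.002], [0, 0, 0], 255],
  [[0, 0, 0], [0, 0, 0], 255],
  [[0, 0, 0], [0, 0, 0], 255],
])

```text
time_s: 7.47
tcp_pos: [0.4554, -0.0186, 0.2311]
eef_rot: [-179.9, 34.9, -119.3]
contact_force: [-0.0, -0.4, 1.1]
gripper_width: 0.0005
```

```bash
python3 m2.py b3
```

```text
t 7.67 depth past nominal mm [ 0.4  0.5 -1.6] Fz [-1.4 -0.2 -1.3] tau [ 1.600e-01 -3.745e+01  2.191e+01  2.710e+00 -9.000e-02  2.000e-02]
white profile [164 162 150 146 143 105  74  71  72  72  72 100 125 127 125 127 139 146
 145 135 126 125]
```

Emit:
carry_out([
  [[0, 0, 0.002], [0, 0, 0], 255],
  [[0, 0, 0], [0, 0, 0], 255],
  [[0, 0, 0], [0, 0, 0], 255],
])

```text
time_s: 7.92
tcp_pos: [0.4559, -0.0176, 0.2294]
eef_rot: [-179.9, 34.9, -119.3]
contact_force: [-0.4, -0.7, 1.1]
gripper_width: 0.0003
```

```bash
python3 m2.py b4
```

```text
t 8.12 depth past nominal mm [0.4 0.5 0.4] Fz [-0.3 -0.2 -0.9] tau [ 2.300e-01 -3.764e+01  2.182e+01  2.650e+00 -1.200e-01  2.000e-02]
white profile [164 162 150 146 143 105  74  71  72  72  72 100 125 127 125 128 139 146
 145 135 126 125]
```

Emit:
carry_out([
  [[0, 0, 0.002], [0, 0, 0], 255],
  [[0, 0, 0], [0, 0, 0], 255],
  [[0, 0, 0], [0, 0, 0], 255],
])

```text
time_s: 8.37
tcp_pos: [0.4564, -0.0166, 0.2277]
eef_rot: [-179.9, 34.9, -119.3]
contact_force: [0.4, -0.6, 1.0]
gripper_width: 0.0005
```

```bash
python3 m2.py b5
```

```text
t 8.57 depth past nominal mm [0.4 0.5 2.5] Fz [-0.3  0.3 -0.9] tau [ 2.800e-01 -3.780e+01  2.179e+01  2.600e+00 -1.100e-01  2.000e-02]
white profile [164 161 150 147 143 104  73  71  72  72  72 100 125 127 125 127 139 146
 145 135 126 125]
```

Emit:
carry_out([
  [[0, 0, 0.002], [0, 0, 0], 255],
  [[0, 0, 0], [0, 0, 0], 255],
  [[0, 0, 0], [0, 0, 0], 255],
])

```text
time_s: 8.82
tcp_pos: [0.457, -0.0156, 0.2261]
eef_rot: [-179.9, 34.9, -119.3]
contact_force: [-0.3, -1.2, 0.7]
gripper_width: 0.0005
```

```bash
python3 m2.py b6
```

```text
t 9.02 depth past nominal mm [0.4 0.5 4.5] Fz [-1.4 -2.  -0.6] tau [ 3.100e-01 -3.798e+01  2.180e+01  2.550e+00 -8.000e-02  2.000e-02]
white profile [165 162 150 146 143 105  73  71  72  71  72 100 126 127 126 127 139 145
 145 135 126 125]
```

Emit:
carry_out([
  [[0, 0, 0.001], [0, 0, 0], 255],
  [[0, 0, 0], [0, 0, 0], 255],
  [[0, 0, 0], [0, 0, 0], 255],
])

```text
time_s: 9.27
tcp_pos: [0.4573, -0.0151, 0.2253]
eef_rot: [-179.9, 34.9, -119.3]
contact_force: [-0.2, -0.4, 1.3]
gripper_width: 0.0004
```

```bash
python3 m2.py b7
```

```text
t 9.47 depth past nominal mm [0.4 0.5 5.5] Fz [-1.1 -1.1 -0.3] tau [ 3.300e-01 -3.810e+01  2.184e+01  2.530e+00 -6.000e-02  2.000e-02]
white profile [165 161 149 147 143 106  73  71  72  72  72  99 125 126 125 128 139 146
 145 135 127 124]
```

Emit:
carry_out([
  [[0, 0, 0.001], [0, 0, 0], 255],
  [[0, 0, 0], [0, 0, 0], 255],
  [[0, 0, 0], [0, 0, 0], 255],
])

```text
time_s: 9.72
tcp_pos: [0.4576, -0.0146, 0.2245]
eef_rot: [-179.9, 34.9, -119.3]
contact_force: [-0.4, -0.2, 0.7]
gripper_width: 0.0005
```

```bash
python3 m2.py b8
```

```text
t 9.92 depth past nominal mm [0.4 0.5 6.5] Fz [-2.4 -0.8 -2.1] tau [ 3.500e-01 -3.820e+01  2.185e+01  2.500e+00 -4.000e-02  2.000e-02]
white profile [165 161 150 147 143 105  73  71  72  72  72 100 125 126 125 127 139 146
 145 135 127 125]
```

Emit:
carry_out([
  [[0, 0, 0.001], [0, 0, 0], 255],
  [[0, 0, 0.001], [0, 0, 0], 255],
  [[0, 0, 0], [0, 0, 0], 255],
  [[0, 0, 0], [0, 0, 0], 255],
])

```text
time_s: 10.25
tcp_pos: [0.4581, -0.0136, 0.2228]
eef_rot: [-179.9, 34.9, -119.3]
contact_force: [-1.4, -0.3, 1.8]
gripper_width: 0.0002
```

```bash
python3 m2.py b9
```

```text
t 10.45 depth past nominal mm [0.4 0.5 8.5] Fz [-2.1 -1.6 -0.4] tau [ 3.800e-01 -3.833e+01  2.181e+01  2.460e+00 -3.000e-02  2.000e-02]
white profile [165 161 150 147 143 105  74  71  72  71  72  99 125 127 125 127 140 146
 145 135 126 125]
```

Emit:
carry_out([
  [[0, 0, 0.001], [0, 0, 0], 255],
  [[0, 0, 0], [0, 0, 0], 255],
  [[0, 0, 0], [0, 0, 0], 255],
])

```text
time_s: 10.7
tcp_pos: [0.4584, -0.0132, 0.2221]
eef_rot: [-179.9, 34.9, -119.3]
contact_force: [-1.0, -1.1, 1.3]
gripper_width: 0.0004
```

```bash
python3 m2.py b10
```

```text
t 10.9 depth past nominal mm [0.4 0.5 9.5] Fz [-1.  -2.2 -1.9] tau [ 4.000e-01 -3.844e+01  2.180e+01  2.440e+00 -2.000e-02  2.000e-02]
white profile [165 161 150 147 143 105  74  71  72  72  72 100 125 126 125 127 139 146
 145 135 126 125]
```

Emit:
carry_out([
  [[0, 0, 0.001], [0, 0, 0], 255],
  [[0, 0, 0], [0, 0, 0], 255],
  [[0, 0, 0], [0, 0, 0], 255],
])

```text
time_s: 11.15
tcp_pos: [0.4587, -0.0126, 0.2212]
eef_rot: [-179.9, 34.9, -119.3]
contact_force: [0.1, -0.3, 1.2]
gripper_width: 0.0006
```

```bash
python3 m2.py b11
```

```text
t 11.35 depth past nominal mm [ 0.4  0.5 10.5] Fz [-1.4 -1.  -0.4] tau [ 4.000e-01 -3.852e+01  2.178e+01  2.430e+00 -1.000e-02  2.000e-02]
white profile [145 117  77  70  71  72  72  72  73  72  72  99 125 127 125 127 139 146
 145 135 126 126]
```

White popped up at this step, since its edge moved in the profile. I'll retract well clear and check.

Emit:
carry_out([
  [[0, 0, 0], [0, 0, 0], 255],
  [[0, 0, -0.005], [0, 0, 0], 255],
  [[0, 0, -0.02], [0, 0, 0], 255],
  [[0, 0, -0.03], [0, 0, 0], 255],
  [[0, 0, -0.03], [0, 0, 0], 255],
  [[0, 0, -0.035], [0, 0, 0], 255],
  [[0.01, 0, -0.035], [0, 0, 0], 255],
  [[0.015, 0, -0.035], [0, 0, 0], 255],
  [[0.02, 0, -0.03], [0, 0, 0], 255],
  [[0.02, 0, -0.02], [0, 0, 0], 255],
  [[0, 0, 0], [0, 0, 0], 255],
  [[0, 0, 0], [0, 0, 0], 255],
])

```text
time_s: 12.35
tcp_pos: [0.3643, -0.1799, 0.3813]
eef_rot: [-179.8, 34.9, -119.5]
contact_force: [-0.0, 0.2, -0.7]
gripper_width: -0.0002
```

```bash
python3 m2.py e0; python3 look.py end
```

```text
t 12.55 depth past nominal mm [  64.8    0.8 -229. ] Fz [0.4 1.  0.2] tau [ -0.77 -26.54  28.75   3.98  -0.12   0.05]
white profile [120  96  62  56  57  58  59  59  59  58  59  83 103 105 104 105 115 121
 120 112 104 103]
```

View pics/end.png

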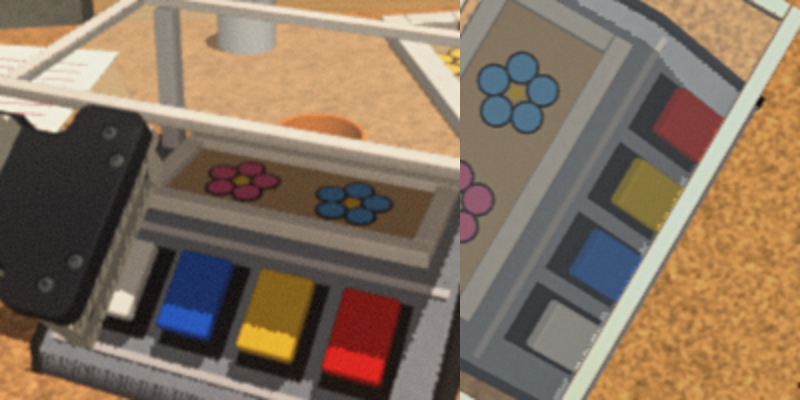

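```bash
python3 - <<'E'
import cv2
a=cv2.imread("pics/top0.png");b=cv2.imread("pics/e0t.png")
for n,(x0,y0,x1,y1) in {"green":(160,290,220,350),"paint":(235,325,295,385),"pot":(185,140,240,215)}.items():
    print(n,cv2.phaseCorrelate(cv2.cvtColor(a,6)[y0:y1,x0:x1].astype('f4'),cv2.cvtColor(b,6)[y0:y1,x0:x1].astype('f4')))
E
```

```text
green ((-0.003809828773064794, -0.04485581091698876), 0.9963476959864298)
paint ((-0.03214398457545897, 0.03592710011495015), 0.9878854698605007)
pot ((0.005798326168925172, 0.5337914025147938), 0.9946083398395115)
```

All four keys are now up. Blue threw white out but did not lock, so its locking depth is beyond +10.5 mm and its stop is beyond +12.5 mm. That makes +12.2 mm a safe next depth.

Emit:
carry_out([
  [[-0.02, 0, 0.02], [0, 0, 0], 255],
  [[-0.02, 0, 0.03], [0, 0, 0], 255],
  [[-0.015, 0, 0.035], [0, 0, 0], 255],
  [[-0.01, 0, 0.035], [0, 0, 0], 255],
  [[0, 0, 0.035], [0, 0, 0], 255],
  [[0, 0, 0.03], [0, 0, 0], 255],
  [[0, 0, 0.02], [0, 0, 0], 255],
  [[0, 0, 0.012], [0, 0, 0], 255],
  [[0, 0, 0.003], [0, 0, 0], 255],
  [[0, 0, 0], [0, 0, 0], 255],
  [[0, 0, 0], [0, 0, 0], 255],
])

```text
time_s: 13.57
tcp_pos: [0.4533, -0.0229, 0.2384]
eef_rot: [-179.8, 35.0, -119.3]
contact_force: [-0.1, -0.5, -0.2]
gripper_width: 0.0004
```

```bash
python3 m2.py f0
```

```text
t 13.77 depth past nominal mm [  0.1   0.2 -10.6] Fz [ 0.7 -0.   0.1] tau [ 2.400e-01 -3.640e+01  2.263e+01  2.820e+00  0.000e+00  2.000e-02]
white profile [145 116  76  69  70  72  73  73  73  71  72 100 125 126 125 127 140 145
 145 136 127 125]
```

Emit:
carry_out([
  [[0, 0, 0.003], [0, 0, 0], 255],
  [[0, 0, 0.003], [0, 0, 0], 255],
  [[0, 0, 0.003], [0, 0, 0], 255],
  [[0, 0, 0.003], [0, 0, 0], 255],
  [[0, 0, 0.003], [0, 0, 0], 255],
  [[0, 0, 0.002], [0, 0, 0], 255],
  [[0, 0, 0.001], [0, 0, 0], 255],
  [[0, 0, 0.001], [0, 0, 0], 255],
  [[0, 0, 0], [0, 0, 0], 255],
  [[0, 0, 0], [0, 0, 0], 255],
])

```text
time_s: 14.6
tcp_pos: [0.4587, -0.0132, 0.2223]
eef_rot: [-179.9, 35.0, -119.3]
contact_force: [1.2, -1.4, 4.2]
gripper_width: 0.0006
```

```bash
python3 m2.py f1
```

```text
t 14.8 depth past nominal mm [0.3 0.3 9.4] Fz [-5.  -4.1 -4.6] tau [ 7.800e-01 -3.667e+01  1.988e+01  2.420e+00 -4.400e-01  2.000e-02]
white profile [145 117  77  69  71  72  72  72  72  71  72 100 125 127 126 127 139 146
 145 135 126 125]
```

Emit:
carry_out([
  [[0, 0, 0.001], [0, 0, 0], 255],
  [[0, 0, 0.001], [0, 0, 0], 255],
  [[0, 0, 0], [0, 0, 0], 255],
  [[0, 0, 0], [0, 0, 0], 255],
])

```text
time_s: 15.13
tcp_pos: [0.4588, -0.0121, 0.2202]
eef_rot: [-179.9, 34.9, -119.3]
contact_force: [0.7, -0.4, 2.1]
gripper_width: 0.0001
```

```bash
python3 m2.py f2
```

```text
t 15.33 depth past nominal mm [ 0.6  0.7 11.6] Fz [-1.3 -1.7 -1.6] tau [ 4.500e-01 -3.831e+01  2.071e+01  2.490e+00 -4.000e-01  2.000e-02]
white profile [145 117  76  69  71  73  73  73  73  71  73 100 125 127 126 128 139 145
 145 135 126 125]
```

Emit:
carry_out([
  [[0, 0, 0.0008], [0, 0, 0], 255],
  [[0, 0, 0], [0, 0, 0], 255],
  [[0, 0, 0], [0, 0, 0], 255],
])

```text
time_s: 15.58
tcp_pos: [0.459, -0.0118, 0.2196]
eef_rot: [-179.9, 34.9, -119.3]
contact_force: [0.8, -1.2, 2.5]
gripper_width: -0.0001
```

```bash
python3 m2.py f3
```

```text
t 15.78 depth past nominal mm [ 0.6  0.7 12.3] Fz [-1.2 -1.6 -1.6] tau [ 5.500e-01 -3.868e+01  2.155e+01  2.340e+00 -1.400e-01  2.000e-02]
white profile [145 117  77  69  71  71  73  72  72  71  73 100 125 126 125 128 139 146
 145 135 126 125]
```

The force dropped from 4.6 to 1.5 N, like a latch clicking in. I'll retract and check blue by the numbers.

Emit:
carry_out([
  [[0, 0, -0.005], [0, 0, 0], 255],
  [[0, 0, -0.02], [0, 0, 0], 255],
  [[0, 0, -0.03], [0, 0, 0], 255],
  [[0, 0, -0.03], [0, 0, 0], 255],
  [[0, 0, -0.035], [0, 0, 0], 255],
  [[0.01, 0, -0.035], [0, 0, 0], 255],
  [[0.015, 0, -0.035], [0, 0, 0], 255],
  [[0.02, 0, -0.03], [0, 0, 0], 255],
  [[0.02, 0, -0.02], [0, 0, 0], 255],
  [[0, 0, 0], [0, 0, 0], 255],
  [[0, 0, 0], [0, 0, 0], 255],
])

```text
time_s: 16.7
tcp_pos: [0.3647, -0.179, 0.3798]
eef_rot: [-179.9, 34.9, -119.5]
contact_force: [0.3, 1.0, -0.7]
gripper_width: 0.0006
```

```bash
python3 m2.py g0; python3 look.py end2; python3 - <<'E'
from h import *
for n in("top0","e0t","g0t"):
    J=cv2.imread(f"pics/{n}.png").astype(np.float32)
    for y,k in((.093,"white"),(.031,"blue"),(-.031,"yellow"),(-.093,"red")):
        w=[]
        for u in np.arange(.01,.05,.002):
            Q=proj("top",toW(p,[cap(y,.016,u,v) for v in np.linspace(-.01,.018,9)])).astype(np.float32)
            w.append(int(cv2.remap(J.max(2),Q[:,0],Q[:,1],1).mean()))
        print(n,k,w)
E
```

```text
t 16.9 depth past nominal mm [  64.8    0.8 -227.1] Fz [ 0.4  1.2 -0.3] tau [ -0.77 -26.6   28.7    3.97  -0.12   0.05]
white profile [120  95  62  56  57  59  59  59  59  58  59  82 103 105 104 105 116 121
 120 113 105 103]
top0 white [133, 132, 123, 118, 118, 94, 63, 57, 58, 58, 59, 59, 59, 58, 59, 82, 103, 104, 103, 104]
top0 blue [122, 118, 111, 108, 106, 82, 59, 58, 58, 58, 58, 59, 59, 58, 62, 88, 104, 104, 103, 105]
top0 yellow [133, 127, 119, 117, 114, 77, 59, 58, 58, 59, 59, 59, 58, 58, 64, 94, 105, 105, 104, 107]
top0 red [124, 124, 124, 124, 125, 125, 128, 127, 118, 114, 110, 79, 59, 57, 70, 97, 104, 103, 103, 108]
e0t white [138, 136, 127, 122, 121, 97, 64, 59, 60, 61, 61, 61, 62, 60, 61, 85, 105, 107, 106, 107]
e0t blue [126, 122, 115, 113, 110, 85, 61, 60, 61, 61, 61, 62, 61, 60, 64, 91, 108, 107, 106, 109]
e0t yellow [137, 131, 122, 121, 117, 80, 61, 61, 61, 61, 62, 61, 61, 60, 67, 98, 109, 109, 107, 111]
e0t red [130, 124, 118, 117, 107, 72, 60, 60, 61, 60, 61, 61, 61, 60, 71, 100, 107, 107, 106, 112]
g0t white [138, 136, 126, 122, 121, 96, 64, 59, 60, 61, 61, 61, 61, 60, 61, 84, 105, 107, 106, 107]
g0t blue [122, 122, 122, 122, 122, 125, 125, 117, 113, 112, 91, 64, 60, 60, 64, 92, 108, 107, 106, 108]
g0t yellow [138, 132, 123, 122, 117, 80, 61, 61, 60, 61, 61, 61, 61, 60, 67, 98, 108, 108, 108, 111]
g0t red [131, 123, 118, 117, 107, 72, 60, 60, 61, 61, 61, 61, 61, 59, 71, 100, 108, 106, 106, 113]
```

View pics/end2.png

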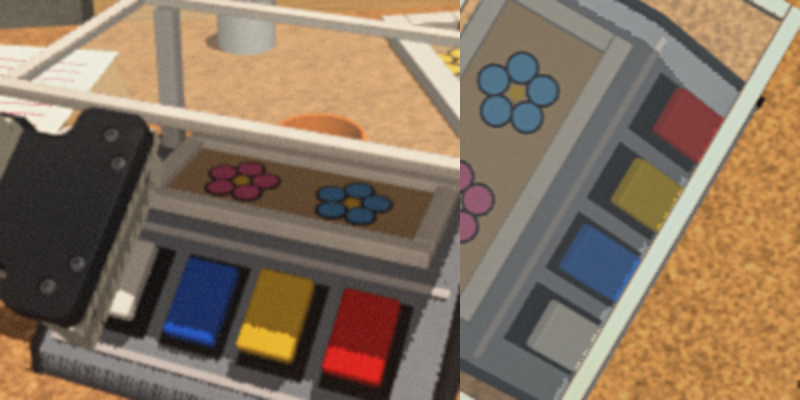

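Blue is locked down (cap shifted at (200,300)), and white, yellow and red are all up. The hand is clear, so I'm handing in.

```bash
python3 - <<'E'
import cv2
from plant import r
a=cv2.imread("pics/top0.png");b=cv2.imread("pics/g0t.png")
for n,(x0,y0,x1,y1) in {"green":(160,290,220,350),"paint":(235,325,295,385),"pot":(188,145,246,212),"shield":(300,50,470,150)}.items():
    print(n,cv2.phaseCorrelate(*[cv2.cvtColor(i,6)[y0:y1,x0:x1].astype('f4') for i in(a,b)]))
r.close_job()
E
```

```text
green ((-0.016102490433329564, -0.06316194937766895), 0.9932905333571964)
paint ((-0.06819539196378344, 0.023553082424399463), 0.9933353318108453)
pot ((0.028436170776281244, 0.031163288153315705), 0.9937547643979391)
shield ((-0.0030566892872769813, -0.014104062383132998), 0.9779107909732395)
the job is handed in; nothing more can be done
```

The dryer is stepped down: blue is locked, and red, white and yellow are up. I handed the job in at about 17 s, with the hand well clear.

- **White:** I reached in square to the key face and pressed white until red popped up. With the hand withdrawn, white stayed down.
- **Blue, first press:** this threw white out, but blue sprang back because I stopped just short of its locking depth. For a few seconds no key was down.
- **Blue, second press:** I went about 2 mm deeper and the force dropped from 4.6 to 1.5 N, as if the latch had clicked in. After I withdrew, the pictures showed blue locked.
- **Force:** the readings I took never went above about 5 N, with no sign of hitting a stop. They were noisy and unexpectedly low on the white press and the first blue press, so I judged those two from the pictures.
- **Surroundings:** yellow was not pressed. In the last top picture the jars, pot and shield were within 0.1 pixel of where they started. One earlier check showed the pot 0.5 pixel off, but the last check did not confirm that.

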